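# Drive the seized hinge pin of the clay extruder down with a drift

### The job

The hinge pin of the clay extruder's die gate is stuck. Take the steel drift punch from the tool block, feel its nose into the bore on top of the worn hinge and press the pin steadily down until its head lands on the rubber buffer below, never bearing on the extruder with the drift harder than about 25 N; then stand the drift back upright in its own hole and let go. Leave the other tools in the block where they are.

Things in the scene. Friction and masses are not known exactly. Their poses are not given: they have to be found in the camera images.
- extruder: bench clay extruder, fixed: a lying aluminium barrel (88 mm diameter, collars 98 mm, top 132 mm above the table) on a grey foot. Origin on the table under the nominal hinge-pin axis, z up. The barrel is parallel to its y axis, from y -12 mm (die gate) to -230 mm, then a crank to -325 mm; barrel axis at x -85 mm, height 83 mm
- bore_nominal (a point): nominal middle of the bore's mouth, level with the flat top of the hinge collar: 120 mm above the table, on the extruder's nominal pin axis. The hinge is badly worn: collar, bore and pin really stand 3 to 6 mm off this point sideways, in any direction, differently each time, and stay put. No reading gives this: feel (or look) for the bore
- buffer_top (a point): middle of the top of a black rubber buffer, 34 mm diameter, 25 mm high, fixed under the hinge, on the nominal axis. The hinge above is an upright round collar of 42 mm diameter, from 65 to 120 mm above the table, with a flat top; a plain bore of 10.5 mm diameter runs upright through its middle. A 52 mm grey ring girds its foot
- hinge_pin (a joint): how far the stuck pin is driven down, m; starts at 0 to 0.004. Pin 9 mm diameter, upright in the bore, moves only along it and stays where left; its flat top is 4 mm below the collar's top at value 0; an 18 mm head hangs beneath the collar. It takes about 8 to 10 N to move it slowly. At 0.034 the head meets the rubber buffer, and it comes up solid (hardly any give)
- drift: plain steel drift punch, about 0.16 kg, 125 mm long: nose 8 mm diameter, 50 mm long, then a square shoulder and a round body 18 mm diameter, 75 mm long (grip here). Origin at the nose's flat tip, z along the drift to its butt. It stands nose down in one of the tool block's holes, shoulder resting on the block; the only all-metal tool there
- drift_shoulder (a point): centre of the drift's shoulder, 50 mm from the nose's tip along the drift
- tool_block: fixed wooden block 210 x 70 x 62 mm (its x, y, z), origin at the middle of its underside. Three upright holes of 12 mm diameter, 54 mm deep, with 2 mm chamfers, at x -70, 0 and +70 mm on its centre line; each holds one tool, in any order
- modeller: wooden modelling tool with a flat blade on top, standing in the block, 18 mm handle, 118 mm long, origin at its lower tip; leave it
- trimmer: dark wooden trimming tool with a wire loop on top, standing in the block, 18 mm handle, 118 mm long, origin at its lower tip; leave it

How it is judged:
On the way, in this order (a step that is already met when the one before it is completed fails the run):
1. the drift has been lifted out of the block (distance of drift from where it was at the start of the episode above 0.06 m and value of joint hinge_pin below 0.01 m), for 0.1 s.
2. the pin has been driven down onto the buffer by the drift in the bore (value of joint hinge_pin above 0.0325 m and horizontal distance between drift and bore_nominal below 0.012 m and angle between drift's own z axis and vertical below 0.25 rad), for 0.1 s.
At the end, for the whole second after the job is handed in: the pin stands at least 32.5 mm down (its head on the buffer, to within 1.5 mm), and the drift stands still and upright (within 0.12 rad), released, in the hole it came from, its shoulder within 8 mm of where it was at the start (value of joint hinge_pin above 0.0325 m and distance of drift_shoulder from where it was at the start of the episode below 0.008 m and angle between drift's own z axis and vertical below 0.12 rad and linear speed of drift below 0.02 m/s); the robot touches nothing.
It fails at once if the drift bears on the extruder (hinge collar, pin or barrel) with more than 30 N (contact force between drift and extruder above 30 N).
It fails at once if one of the other tools is pulled out or knocked over (distance of any of modeller, trimmer from where it was at the start of the episode above 0.03 m).
It also fails if it takes over 72 s, if anything falls off the work surface, if the arm or the gripper's body presses on something with over 40 N, if the wrist force passes 120 N, or if a joint passes its speed limit or range.

### The arm

A 6-joint arm with a two-finger parallel gripper is mounted at the origin on the work surface. World frame = base frame: x ahead of the robot, y to its left, z up, the work surface at z = 0. Lengths are in m, angles in rad, forces in N, time in s.
With the tool pointing down it reaches from about 0.4 to 0.825 m from the base axis. Payload 7 kg.
Tool frame: the origin (TCP) lies between the finger pads; the fingertips stand 17 mm ahead of it and the grasp point (between the pads) lies 2 mm behind it; x points along the fingers, z is the direction in which the jaws open and shut, and the axes are right-handed (so a half turn about x gives the same grasp; the last joint's range is limited). The gripper opens to 88 mm and grips with 3 to 60 N. Pads are 19 mm wide; open, the fingers measure 130 mm over their backs; the gripper's body (78 mm by 193 mm) begins 47 mm behind the grasp point.
Start: joints at [1.457, 0.359, 0.012, 0, -1.224, -0.288], TCP at [0.264, 0.621, 0.244] pointing down, gripper open.
Joint ranges: [-3.07, 3.07], [-1.43, 2.12], [-1.02, 1.25], [-3.03, 1.67], [-3.05, -0], [-3.03, 3.03]. Speed limits (rad/s): [2.39, 2.39, 3.01, 3.14, 3.14, 3.14].

### API

Orientations are given as [roll, pitch, yaw] about the fixed x, y, z axes, in that order (R = Rz(yaw) Ry(pitch) Rx(roll)).
In Python, from station import * gives the robot as it stands.
- The arm moves only by the tool step_arm, never from a script. Its argument "deltas" is a list of rows, each a list of 5 numbers: the shift along the tool's x, y, z in cm, then the turn about the tool's x in degrees, then the closure, from 0 (fully open) to 1 (shut). In form: [[dx, dy, dz, roll, fingers], ...]. A call has exactly 10 rows; each row is the pose to reach, as a shift and turn from the pose commanded when the call began, along the tool's axes at that moment; what a row does not reach only later rows make up. A row lasts 1/12 s, in which the tool goes at most 41.7 mm and 7.16 degrees, less where a joint would pass 70% of its speed; a pose out of reach is approached as far as the arm can. A call with a gripper value outside its range is refused whole. The fingers move at their own pace and stop on an object; "squeeze" is the grip in N (left out, the last holds). Time passes only in rows, so rows that repeat a pose let the fingers close, or fill a call up. It gives the time, the measured TCP pose, the force and the opening at its end, in the units of the state.
- get_state(): the state, without advancing time (a new reading comes with each control period).
- grab_frame(name): name is "scene" or "top"; returns a dict with "pixels" (420x560x3 uint8, red, green, blue), "range_z" (420x560 float32, m along the optical axis (not along the pixel's ray), 0 where there is no reading), "fx", "fy", "cx", "cy" (pixels), "view" (4x4, takes a point from world to camera coordinates). Camera axes: x right, y down, z forward; pixel columns grow to the right and rows downward; lengths in m; the calibration is good to about 2 mm. A picture is of the moment at which its call begins.
- job_done(): hands the job in, once; it reports no verdict.
Trained networks look in the newest picture that a camera, given by its name, has taken for a name from the list of things; names that differ only in an ending like _2 or _b are one class to them, and where a whole thing is asked for, a point or a joint stands for the part that bears it (a point fixed in the world has none). Each returns a list of dicts, best first, with "conf" (0 to 1); they miss things now and then, are a little off and sometimes report something else, mostly with a low value. They report only what shows in the picture. A call takes as long as a camera call.
- boxes_of(thing, camera): "extent" ([left, top, right, bottom] in pixels, round what is visible of it).
- masks_of(thing, camera): "mask" (420x560 bool, what is visible of it) and "extent" ([left, top, right, bottom] in pixels, round what is visible of it).
The state is a dict: "t": time; "q": joint angles; "qd": joint speeds; "joint_efforts": joint torques, N m; "eef_pos": TCP position; "ee_rot": TCP orientation; "force": force on the tool from outside, world axes, zero at the start; "moment": the same for the moment, N m; "width": finger opening in m.
Only numpy, scipy, OpenCV 4.12 (cv2) and the standard library are available. Lean on these libraries where they do the work, as an engineer would, in place of code of your own. Each camera call takes 0.05 s, during which the arm holds its last target.

## Working session

There is one attempt and no reset: what is moved stays moved. The work goes in short steps, Python scripts to look and compute and a tool call to move; the robot and the scene stay as the last step left them, time stands still between calls to the robot, and variables do not carry over. Pictures are saved under pics/ and viewed, and the job is handed in when it is done.

Besides the shell and the picture viewer there is one more tool, called after ">>>" as name([rows], argument=value, ...), one row to a line, values as JSON. step_arm: Moves the arm, as the interface text tells. Its arguments: {"type":"object","properties":{"deltas":{"type":"array"},"squeeze":{"type":"number"}},"required":["deltas"]}

```bash
mkdir -p pics; ls
cat > h.py <<'E'
from station import *
import numpy as np, cv2
def save(f,n):cv2.imwrite('pics/'+n,cv2.cvtColor(f['pixels'],cv2.COLOR_RGB2BGR))
def cloud(f):
    z=f['range_z'];v,u=np.mgrid[:420,:560]
    P=np.stack([(u-f['cx'])/f['fx']*z,(v-f['cy'])/f['fy']*z,z,np.ones_like(z)],-1)
    W=P@np.linalg.inv(f['view']).T
    W=W[...,:3].copy();W[z==0]=np.nan
    return W
E
python3 - <<'E'
from h import *
s=get_state();print({k:np.round(v,3) for k,v in s.items()})
for c in('scene','top'):
    f=grab_frame(c);save(f,c+'0.png');W=cloud(f);np.savez('/tmp/'+c,W=W,px=f['pixels'],view=f['view'],k=[f['fx'],f['fy'],f['cx'],f['cy']])
    for n in('drift','modeller','trimmer','tool_block','extruder','buffer_top','hinge_pin'):
        for b in masks_of(n,c)[:2]:
            print(c,n,round(b['conf'],2),np.round(b['extent']),np.round(np.nanmedian(W[b['mask']],0),3),np.round(np.nanpercentile(W[b['mask']],[2,98],axis=0),3).tolist())
print(get_state()['t'])
E
```

```text
pics
{'t': np.float64(0.0), 'q': array([ 1.457,  0.359,  0.011, -0.   , -1.224, -0.288]), 'qd': array([-0.   , -0.001, -0.001,  0.001,  0.001, -0.   ]), 'joint_efforts': array([ 0.0000e+00, -5.8272e+01,  2.9307e+01,  6.9970e+00,  7.0000e-03,
       -0.0000e+00]), 'eef_pos': array([0.264, 0.621, 0.243]), 'ee_rot': array([ 0.089,  1.569, -1.884]), 'force': array([ 0.241, -0.18 ,  0.829]), 'moment': array([-0.008,  0.015, -0.028]), 'width': np.float64(0.088)}
scene drift 0.87 [364. 246. 380. 285.] [0.609 0.246 0.11 ] [[0.596, 0.238, 0.066], [0.611, 0.254, 0.138]]
scene modeller 0.85 [366. 188. 382. 223.] [0.468 0.233 0.095] [[0.343, 0.224, -0.001], [0.472, 0.241, 0.129]]
scene trimmer 0.59 [368. 226. 380. 248.] [0.539 0.239 0.097] [[0.527, 0.232, 0.073], [0.541, 0.246, 0.114]]
scene tool_block 0.82 [342. 198. 395. 321.] [0.585 0.242 0.061] [[0.436, 0.203, 0.005], [0.639, 0.28, 0.063]]
scene extruder 0.6 [ 75. 135. 229. 244.] [ 0.509 -0.182  0.086] [[0.419, -0.366, 0.003], [0.571, -0.06, 0.13]]
scene buffer_top 0.69 [ 72. 131. 229. 248.] [ 0.509 -0.182  0.088] [[0.427, -0.357, 0.006], [0
[... 193 characters left out ...]
.232, 0.069], [0.538, 0.246, 0.131]]
top trimmer 0.66 [346. 190. 554. 289.] [ 0.473 -0.184  0.106] [[0.412, -0.377, 0.002], [0.557, -0.061, 0.13]]
top tool_block 0.74 [165. 155. 214. 277.] [0.525 0.236 0.062] [[0.431, 0.2, 0.013], [0.633, 0.278, 0.066]]
top extruder 0.79 [347. 189. 554. 289.] [ 0.473 -0.183  0.107] [[0.414, -0.368, 0.007], [0.557, -0.061, 0.13]]
top extruder 0.49 [171. 165. 187. 180.] [0.597 0.244 0.126] [[0.593, 0.238, 0.067], [0.607, 0.253, 0.139]]
top buffer_top 0.62 [346. 187. 552. 288.] [ 0.473 -0.182  0.107] [[0.414, -0.368, 0.005], [0.559, -0.061, 0.13]]
top hinge_pin 0.39 [348. 187. 555. 290.] [ 0.473 -0.182  0.107] [[0.414, -0.368, 0.006], [0.557, -0.061, 0.13]]
0.8
```

Run:
```python
import cv2,numpy as np
a=cv2.imread('pics/scene0.png');b=cv2.imread('pics/top0.png')
cv2.imwrite('pics/z1.png',cv2.resize(a[120:330,60:400],None,fx=2.3,fy=2.3,interpolation=3))
cv2.imwrite('pics/z2.png',cv2.resize(b[140:300,160:560],None,fx=2,fy=2,interpolation=3))
cv2.imwrite('pics/z3.png',cv2.resize(b[180:290,330:440],None,fx=5,fy=5,interpolation=3))
```

```text
(no output)
```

View pics/scene0.png

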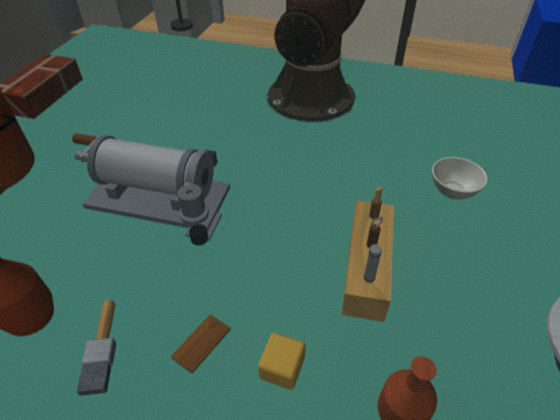

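```bash
sleep 0
```

```text
(no output)
```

View pics/top0.png

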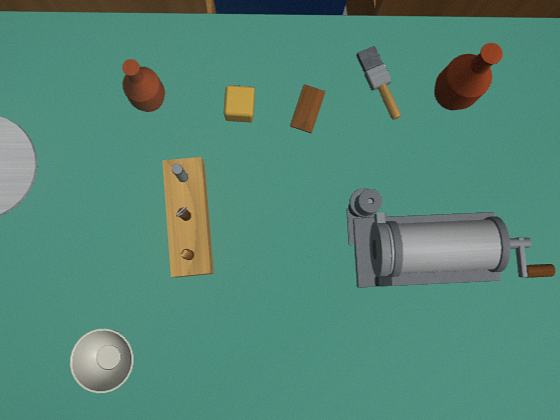

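View pics/z3.png

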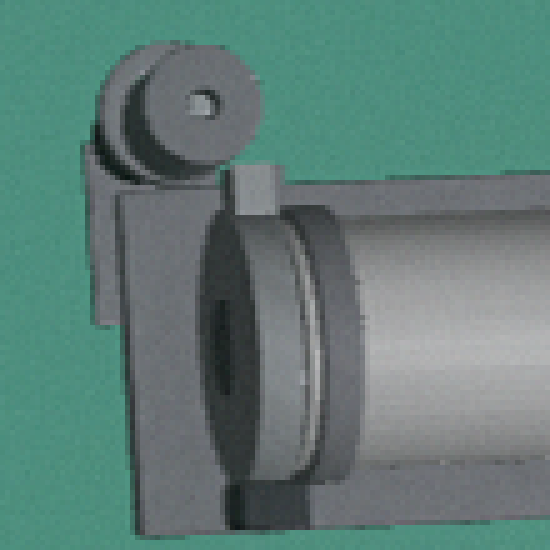

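View pics/z1.png

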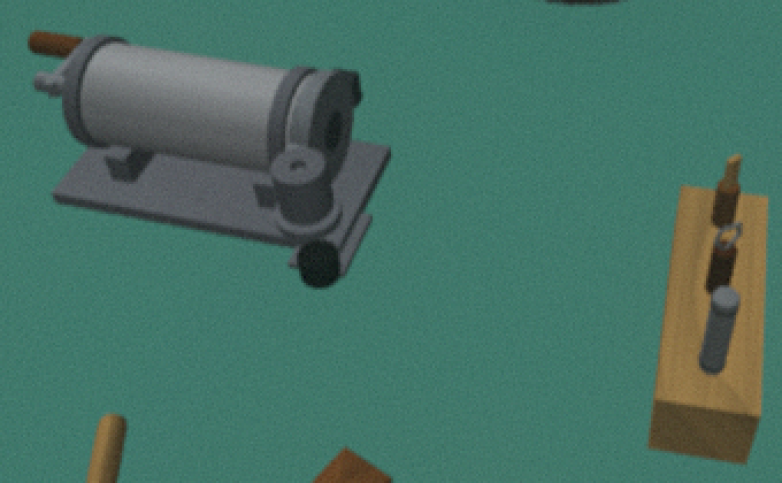

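The drift is the far tool in the block, at scene (372,265) and top (180,173). In the top view the bore shows as a dark ring with a bright pin at about (371,200.6). Next I measure both.

```bash
cat > m.py <<'E'
import numpy as np,cv2
from scipy.optimize import least_squares
def circ(P,r=None):
    c0=P.mean(0)
    return c0
for c in('scene','top'):
    d=np.load(f'/tmp/{c}.npz');W=d['W'];px=d['px'].astype(int)
    cam=np.linalg.inv(d['view'])[:3,3];print(c,'cam',cam.round(3),d['k'])
    # collar top
    for nm,lo,hi,zl,zh in(('collar',(.5,-.12),(.62,-.03),.1175,.125),('driftbutt',(.57,.22),(.63,.27),.131,.142)):
        m=(W[...,0]>lo[0])&(W[...,0]<hi[0])&(W[...,1]>lo[1])&(W[...,1]<hi[1])&(W[...,2]>zl)&(W[...,2]<zh)
        n,l,st,ce=cv2.connectedComponentsWithStats(m.astype(np.uint8))
        for i in range(1,n):
            if st[i,4]<8: continue
            P=W[l==i]; 
            mm=(l==i).astype(np.uint8)
            cs,_=cv2.findContours(mm,0,2); e=cv2.minEnclosingCircle(cs[0])
            print(nm,st[i],'mean',P.mean(0).round(4),'mid',((P.min(0)+P.max(0))/2).round(4),'ext',(P.max(0)-P.min(0)).round(4),np.median(P[:,2]).round(4))
    # block top fit
    m=(abs(W[...,2]-.062)<.005)&(W[...,1]>.17)&(W[...,1]<.31)&(W[...,0]>.4)&(W[...,0]<.67)
    P=W[m][:,:2].astype(np.float32)
    print('block',cv2.minAreaRect(P),np.median(W[m][:,2]))
def ray(c,u,v,z):
    d=np.load(f'/tmp/{c}.npz');fx,fy,cx,cy=d['k'];T=np.linalg.inv(d['view'])
    r=T[:3,:3]@[(u-cx)/fx,(v-cy)/fy,1];o=T[:3,3];return (o+r*(z-o[2])/r[2])
print('bore top',ray('top',370.8,200.4,.12))
def proj(c,p):
    d=np.load(f'/tmp/{c}.npz');fx,fy,cx,cy=d['k'];q=d['view']@np.r_[p,1];return q[0]/q[2]*fx+cx,q[1]/q[2]*fy+cy
d=np.load('/tmp/top.npz')
g=d['px'].astype(int).sum(2)
print(g[192:210,360:384])
d=np.load('/tmp/scene.npz');g=d['px'].astype(int).sum(2)
u,v=proj('scene',ray('top',370.8,200.4,.12));print(u,v);u,v=int(u),int(v)
print(v-8,u-12);print(g[v-8:v+9,u-12:u+13])
from scipy.spatial.transform import Rotation as R
print(R.from_euler('xyz',[0.089,1.569,-1.884]).as_matrix().round(3))
E
python3 m.py
```

```text
scene cam [1.033 0.238 0.637] [439.69308594 439.69308594 287.45022804 208.12428621]
collar [180 168   5   5  17] mean [ 0.503  -0.1164  0.1205] mid [ 0.5031 -0.1163  0.1206] ext [0.0058 0.0063 0.0059] 0.121
collar [187 170   9   5  29] mean [ 0.5025 -0.0993  0.1197] mid [ 0.5032 -0.0988  0.1204] ext [0.0063 0.0162 0.0056] 0.1196
collar [178 184  24  18 301] mean [ 0.5522 -0.0787  0.1197] mid [ 0.5514 -0.0787  0.1198] ext [0.0423 0.0402 0.0046] 0.1197
driftbutt [369 245  13  11 111] mean [0.6035 0.2459 0.1359] mid [0.6015 0.2461 0.1348] ext [0.0185 0.0175 0.0071] 0.1362
block ((0.5317635536193848, 0.23939630389213562), (0.2130603939294815, 0.0703192949295044), 5.385686874389648) 0.061537066198444346
top cam [0.412 0.106 1.009] [534.01418121 534.01418121 276.85635546 211.55278337]
collar [358 189  24  24 383] mean [ 0.5511 -0.0779  0.1197] mid [ 0.5512 -0.0777  0.1205] ext [0.0395 0.0402 0.0061] 0.1195
collar [378 227  10   4  24] mean [ 0.5023 -0.0973  0.1203] mid [ 0.5031 -0.0982  0.1212] ext [0.0055 0.0144 0.0061] 0.1198
collar [391 226   5   5  16] mean [ 0.5028 -0.1161  0.12  ] mi
[... 3386 characters left out ...]
96 232 260 268 268 273 274 276 279 265 243 252 260 287 285 282 264 277
  257 274 262 270 274 241 177]
 [223 234 257 280 273 278 261 264 283 268 285 277 274 275 274 267 267 278
  266 247 266 259 257 193 163]
 [266 256 235 255 271 298 273 268 264 286 265 265 269 272 260 264 260 257
  269 270 269 252 211 172 142]
 [275 261 213 218 254 270 282 267 274 268 252 252 275 271 276 279 281 266
  259 264 218 194 154 148 120]
 [279 276 211 181 198 241 262 274 276 280 276 270 255 267 244 269 275 243
  238 197 196 161 141 130 140]
 [280 279 221 168 163 191 213 205 243 243 233 241 258 253 228 234 229 207
  183 175 149 145 156 138 138]]
[[-0.001  0.92  -0.391]
 [-0.002 -0.391 -0.92 ]
 [-1.     0.     0.002]]
```

Run:
```python
import numpy as np
W=np.load('/tmp/top.npz')['W']
P=W[55:115,118:170].reshape(-1,3);P=P[P[:,2]>.02];print(np.percentile(P,[1,99],axis=0).round(3))
P=W[80:330].reshape(-1,3);P=P[P[:,2]>.15];print(len(P),np.percentile(P,[0,100],axis=0).round(3) if len(P) else'')
```

```text
[[0.739 0.292 0.024]
 [0.797 0.355 0.15 ]]
0
```

>>> step_arm([
  [0,3.6,1.7,-4,0],
  [0,7.2,3.4,-8,0],
  [0,10.8,5.0,-12,0],
  [0,14.4,6.7,-16,0],
  [0,18,8.4,-20,0],
  [0,21.6,10,-24,0],
  [0,25.2,11.7,-28.4,0],
  [0,28.8,13.4,-28.4,0],
  [0,32.4,15,-28.4,0],
  [0,36,16.7,-28.4,0],
], squeeze=30)

```text
t: 1.63
eef_pos: [0.5311, 0.3252, 0.2439]
ee_rot: [2.264, 1.57, 0.788]
force: [1.4, 0.7, 1.2]
width: 0.0877
```

>>> step_arm([
  [0,2.1,2.8,0,0],
  [0,4.2,5.6,0,0],
  [0,6.3,8.5,0,0],
  [2,6.3,8.5,0,0],
  [4,6.3,8.5,0,0],
  [6,6.3,8.5,0,0],
  [7.4,6.3,8.5,0,0],
  [7.4,6.3,8.5,0,0],
  [7.4,6.3,8.5,0,0],
  [7.4,6.3,8.5,0,0],
])

```text
t: 2.47
eef_pos: [0.6013, 0.2484, 0.1708]
ee_rot: [1.825, 1.569, 0.348]
force: [-0.3, -0.1, -0.3]
width: 0.0875
```

Run:
```python
from h import *
from scipy.spatial.transform import Rotation as R
s=get_state();print(s['t'],s['eef_pos'].round(4) if hasattr(s['eef_pos'],'round') else s['eef_pos'],s['q'],s['force']);print(R.from_euler('xyz',s['ee_rot']).as_matrix().round(4))
```

```text
2.4667 [0.6013 0.2484 0.1708] [ 6.91259113e-01  3.69739271e-01 -1.44464348e-01  5.97390376e-04
 -1.05513788e+00  9.73511351e-01] [-0.27178569 -0.10213175 -0.29976971]
[[ 1.500e-03  9.956e-01  9.410e-02]
 [ 5.000e-04  9.410e-02 -9.956e-01]
 [-1.000e+00  1.500e-03 -4.000e-04]]
```

>>> step_arm([
  [2,0,0.2,0,0],
  [4,0,0.2,0,0],
  [5.6,0,0.2,0,0],
  [6.4,0,0.2,0,0],
  [6.4,0,0.2,0,0.5],
  [6.4,0,0.2,0,0.7],
  [6.4,0,0.2,0,0.9],
  [6.4,0,0.2,0,0.9],
  [6.4,0,0.2,0,0.9],
  [6.4,0,0.2,0,0.9],
], squeeze=40)

```text
t: 3.3
eef_pos: [0.6012, 0.2462, 0.1064]
ee_rot: [2.098, 1.57, 0.621]
force: [-1.0, 0.1, 0.2]
width: 0.0532
```

>>> step_arm([
  [0,0,0,0,1],
  [0,0,0,0,1],
  [0,0,0,0,1],
  [0,0,0,0,1],
  [0,0,0,0,1],
  [0,0,0,0,1],
  [0,0,0,0,1],
  [0,0,0,0,1],
  [0,0,0,0,1],
  [0,0,0,0,1],
], squeeze=40)

```text
t: 4.13
eef_pos: [0.6009, 0.246, 0.1055]
ee_rot: [-0.305, 1.571, -1.782]
force: [-0.4, 1.2, 0.4]
width: 0.0174
```

Run:
```python
from h import *
s=get_state();print(s['t'],s['eef_pos'],s['ee_rot'],s['force'],s['moment'],s['width'])
```

```text
4.1333 [0.60087952 0.24603556 0.10553399] [-0.30530363  1.57076927 -1.78219886] [-0.38095984  1.1966367   0.4369862 ] [0.0311253  0.01523629 0.01081244] 0.017436407578684643
```

>>> step_arm([
  [-1,0,0,0,1],
  [-3,0,0,0,1],
  [-5.5,0,0,0,1],
  [-8.5,0,0,0,1],
  [-11.5,0,0,0,1],
  [-14,0,0,0,1],
  [-14,-0.5,2,0,1],
  [-14,-1.2,5,0,1],
  [-14,-2,8,0,1],
  [-14,-2.8,11,0,1],
])

```text
t: 4.97
eef_pos: [0.5826, 0.1327, 0.2459]
ee_rot: [2.971, 1.571, 1.495]
force: [1.7, -1.3, -1.6]
width: 0.0176
```

>>> step_arm([
  [0,-0.7,3,0,1],
  [0,-1.5,6,0,1],
  [0,-2.2,9,0,1],
  [0,-3,12,0,1],
  [0,-3.7,15,0,1],
  [0,-4.5,17.5,0,1],
  [0,-5,19.5,0,1],
  [0,-5.2,20.9,0,1],
  [0,-5.2,20.9,0,1],
  [0,-5.2,20.9,0,1],
])

```text
t: 5.8
eef_pos: [0.5508, -0.0798, 0.2459]
ee_rot: [2.071, 1.57, 0.592]
force: [-0.3, 0.3, -1.1]
width: 0.0174
```

Run:
```python
from h import *
s=get_state();print(s['t'],s['eef_pos'],s['ee_rot'],s['force'],s['moment'],s['width'])
for c in('scene','top'):
    f=grab_frame(c);W=cloud(f);np.savez('/tmp/'+c+'1',W=W,px=f['pixels'],view=f['view'],k=[f['fx'],f['fy'],f['cx'],f['cy']])
    save(f,c+'1.png')
a=cv2.imread('pics/scene1.png');cv2.imwrite('pics/z4.png',cv2.resize(a[60:260,60:260],None,fx=3,fy=3,interpolation=3))
```

```text
5.8 [ 0.55081342 -0.07983421  0.24589059] [2.07082077 1.57047258 0.59220373] [-0.31654786  0.31942132 -1.10847109] [-0.03938551 -0.05199075  0.03686288] 0.017432728121870456
```

View pics/z4.png

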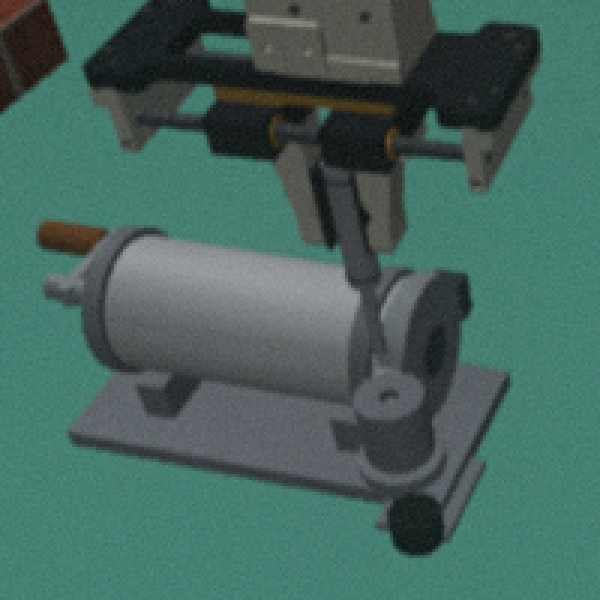

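```bash
cat > ax.py <<'E'
import numpy as np,sys,cv2
def run(tag,tcp,zt):
    for c in('scene',):
        d=np.load(f'/tmp/{c}{tag}.npz');W=d['W']
        fx,fy,cx,cy=d['k']
        def proj(p):
            q=d['view']@np.r_[p,1];return np.array([q[0]/q[2]*fx+cx,q[1]/q[2]*fy+cy])
        img=cv2.cvtColor(d['px'],cv2.COLOR_RGB2BGR);big=cv2.resize(img[60:260,60:260],None,fx=4,fy=4,interpolation=2)
        for z in np.arange(zt-.0,zt+.126,.025):
            u=proj([tcp[0],tcp[1],z]);print(round(z,3),u.round(1))
            p=(u-60+.5)*4-.5
            cv2.circle(big,tuple(int(v) for v in p),3,(0,0,255),-1)
        cv2.imwrite(f'pics/ax{tag}.png',big[200:650,150:650])
        m=(abs(W[...,0]-tcp[0]-.005)<.025)&(abs(W[...,1]-tcp[1])<.03)&(W[...,2]>zt-.005)&(W[...,2]<zt+.05+.03)
        for z0 in np.arange(zt,zt+.075,.01):
            P=W[m&(abs(W[...,2]-z0)<.005)]
            if len(P)>2:print(round(z0,3),len(P),np.median(P,0).round(4),np.ptp(P[:,1]).round(4))
if __name__=='__main__':run(sys.argv[1],[float(sys.argv[2]),float(sys.argv[3])],float(sys.argv[4]))
E
python3 ax.py 1 .5508 -.0798 .1525
```

```text
0.152 [185.9 177.3]
0.178 [183.4 165.7]
0.202 [180.8 153.6]
0.227 [178.  140.8]
0.252 [175.  127.3]
0.277 [171.9 113. ]
0.152 9 [ 0.5541 -0.0771  0.1552] 0.0071
0.162 23 [ 0.5541 -0.0767  0.1621] 0.0082
0.173 26 [ 0.5539 -0.0768  0.1727] 0.0074
0.183 23 [ 0.5542 -0.0765  0.1825] 0.0074
0.193 24 [ 0.554  -0.0766  0.1921] 0.0064
0.203 29 [ 0.5577 -0.0757  0.2046] 0.0144
0.213 60 [ 0.5576 -0.0739  0.2117] 0.0155
0.223 53 [ 0.5582 -0.0749  0.2222] 0.0164
```

View pics/ax1.png

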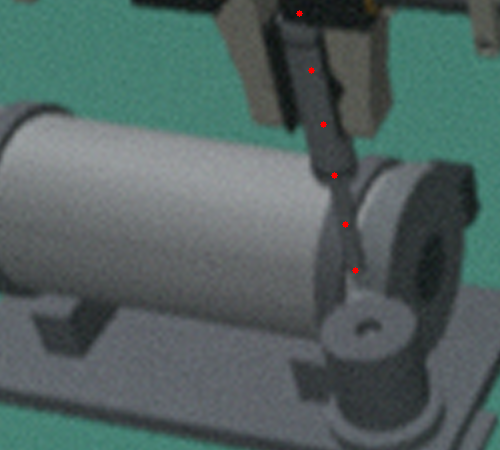

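>>> step_arm([
  [0.7,0,0,0,1],
  [1.4,0,0,0,1],
  [2,0,0,0,1],
  [2.4,0,0,0,1],
  [2.7,0,0,0,1],
  [2.7,0,0,0,1],
  [2.7,0,0,0,1],
  [2.7,0,0,0,1],
  [2.7,0,0,0,1],
  [2.7,0,0,0,1],
])

```text
t: 6.73
eef_pos: [0.5513, -0.0791, 0.2189]
ee_rot: [1.572, 1.57, 0.096]
force: [-0.0, -0.7, -2.1]
width: 0.0172
```

Run:
```python
from h import *
import ax
s=get_state();print(s['t'],s['eef_pos'],s['ee_rot'],s['force'],s['moment'],s['width'])
fs=[grab_frame('scene') for _ in range(3)];f=fs[0]
W=np.nanmean([cloud(g) for g in fs],0);px=np.mean([g['pixels'] for g in fs],0).astype(np.uint8)
np.savez('/tmp/scene2',W=W,px=px,view=f['view'],k=[f['fx'],f['fy'],f['cx'],f['cy']])
a=cv2.cvtColor(px,cv2.COLOR_RGB2BGR);cv2.imwrite('pics/z5.png',cv2.resize(a[150:220,155:225],None,fx=8,fy=8,interpolation=0))
p=s['eef_pos'];ax.run('2',p[:2],p[2]-.0935)
print(px.astype(int).sum(2)[170:200,178:202])
```

```text
6.7333 [ 0.55129251 -0.07909698  0.21885839] [1.57248178 1.57023552 0.09556521] [-0.03909693 -0.65344388 -2.13780734] [-0.06002218 -0.03485279  0.01694124] 0.01717734841575477
0.125 [188.8 189.5]
0.15 [186.4 178.5]
0.175 [183.9 167. ]
0.2 [181.3 154.9]
0.225 [178.5 142.1]
0.25 [175.6 128.7]
0.125 49 [ 0.5554 -0.0753  0.1206] 0.0365
0.135 21 [ 0.5549 -0.0755  0.1363] 0.0059
0.145 24 [ 0.5546 -0.0762  0.1456] 0.0095
0.155 21 [ 0.5547 -0.076   0.1558] 0.0066
0.165 23 [ 0.5547 -0.076   0.1657] 0.0071
0.175 26 [ 0.5587 -0.0735  0.1785] 0.0125
0.185 55 [ 0.5585 -0.0738  0.1852] 0.0177
0.195 51 [ 0.559  -0.0738  0.1947] 0.0157
[[235 247 244 227 229 204 199 197 193 195 269 300 306 303 296 303 311 260
  173 149 145 152 160 155]
 [225 234 246 249 227 217 205 205 193 194 235 293 298 294 300 304 288 228
  165 147 145 157 155 155]
 [218 232 235 234 236 216 192 205 196 187 219 280 283 297 294 297 280 204
  148 151 160 148 146 145]
 [215 230 224 238 223 199 198 191 201 187 207 274 290 281 291 288 275 199
  141 144 147 153 160 151]
 [219 223 226 222 204 179 179 204 207 179 190 257 273 284 276 282 27
[... 1858 characters left out ...]
82 284 289 291 297 286 277 230 209 223 276 306 285 268 285 290 291
  278 290 284 282 239 174]
 [286 304 288 288 287 295 294 289 278 263 281 307 312 300 286 286 289 280
  288 290 286 258 194 139]
 [270 294 292 293 292 297 294 297 289 293 284 291 286 294 287 290 286 281
  284 288 261 215 167 133]
 [267 279 286 294 293 289 282 300 294 277 293 287 280 293 287 287 296 292
  275 256 226 181 140 132]
 [231 237 264 294 293 296 298 286 283 289 282 287 291 292 288 274 271 269
  252 199 178 153 139 141]
 [228 190 223 267 283 280 294 289 297 284 283 294 287 282 283 264 263 236
  198 169 155 164 145 141]
 [247 177 172 196 224 237 250 265 265 258 268 260 263 254 231 207 187 173
  167 154 156 154 158 138]]
```

View pics/z5.png

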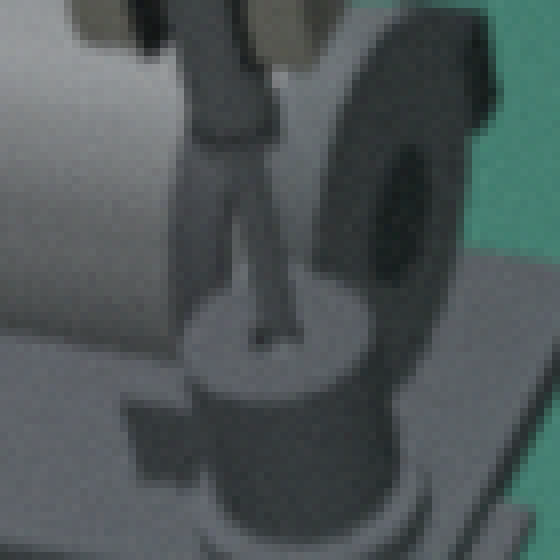

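>>> step_arm([
  [0.1,0,0,0,1],
  [0.2,0,0,0,1],
  [0.3,0,0,0,1],
  [0.4,0,0,0,1],
  [0.45,0,0,0,1],
  [0.5,0,0,0,1],
  [0.55,0,0,0,1],
  [0.6,0,0,0,1],
  [0.6,0,0,0,1],
  [0.6,0,0,0,1],
], squeeze=25)

```text
t: 7.72
eef_pos: [0.551, -0.0792, 0.2125]
ee_rot: [-1.117, 1.57, -2.594]
force: [-0.5, -0.2, 0.1]
width: 0.0173
```

>>> step_arm([
  [0.02,0,0,0,1],
  [0.04,0,0,0,1],
  [0.06,0,0,0,1],
  [0.08,0,0,0,1],
  [0.1,0,0,0,1],
  [0.1,0,0,0,1],
  [0.1,0,0,0,1],
  [0.1,0,0,0,1],
  [0.1,0,0,0,1],
  [0.1,0,0,0,1],
])

```text
t: 8.55
eef_pos: [0.5511, -0.0791, 0.2116]
ee_rot: [-0.712, 1.571, -2.189]
force: [-0.6, -1.9, -0.8]
width: 0.0174
```

Run:
```python
from h import *
s=get_state();print(s['t'],s['eef_pos'],s['force'],s['moment'],s['width'])
```

```text
8.55 [ 0.55110862 -0.07910802  0.21157505] [-0.61988919 -1.89678934 -0.81209359] [-0.63505072  0.23428634  0.01743054] 0.01736548171787891
```

>>> step_arm([
  [0,-0.01,0.03,0,1],
  [0,-0.02,0.06,0,1],
  [0.02,-0.02,0.06,0,1],
  [0.04,-0.02,0.06,0,1],
  [0.06,-0.02,0.06,0,1],
  [0.08,-0.02,0.06,0,1],
  [0.1,-0.02,0.06,0,1],
  [0.1,-0.02,0.06,0,1],
  [0.1,-0.02,0.06,0,1],
  [0.1,-0.02,0.06,0,1],
])

```text
t: 9.38
eef_pos: [0.551, -0.0797, 0.2106]
ee_rot: [2.066, 1.571, 0.589]
force: [1.6, -0.4, -1.9]
width: 0.018
```

```bash
cat > st.py <<'E'
from h import *
s=get_state();print(s['t'],s['eef_pos'].round(4),s['force'].round(2),s['moment'].round(3),round(s['width'],4))
E
python3 st.py
```

```text
9.3833 [ 0.551  -0.0797  0.2106] [ 1.64 -0.44 -1.92] [-0.029 -0.011  0.012] 0.018
```

>>> step_arm([
  [0.05,0,0,0,1],
  [0.1,0,0,0,1],
  [0.15,0,0,0,1],
  [0.2,0,0,0,1],
  [0.25,0,0,0,1],
  [0.3,0,0,0,1],
  [0.35,0,0,0,1],
  [0.4,0,0,0,1],
  [0.4,0,0,0,1],
  [0.4,0,0,0,1],
])

```text
t: 10.22
eef_pos: [0.5511, -0.0797, 0.2069]
ee_rot: [1.211, 1.57, -0.266]
force: [-1.0, 0.6, 2.0]
width: 0.0176
```

```bash
python3 st.py
```

```text
10.2167 [ 0.5511 -0.0797  0.2069] [-1.04  0.58  1.96] [-0.013  0.345  0.033] 0.0176
```

>>> step_arm([
  [0.02,0,0,0,1],
  [0.04,0,0,0,1],
  [0.06,0,0,0,1],
  [0.08,0,0,0,1],
  [0.1,0,0,0,1],
  [0.12,0,0,0,1],
  [0.14,0,0,0,1],
  [0.16,0,0,0,1],
  [0.18,0,0,0,1],
  [0.2,0,0,0,1],
])

```text
t: 11.05
eef_pos: [0.5513, -0.0797, 0.2054]
ee_rot: [1.333, 1.57, -0.143]
force: [-1.8, 0.0, 6.1]
width: 0.0176
```

```bash
python3 st.py
```

```text
11.05 [ 0.5513 -0.0797  0.2054] [-1.77  0.02  6.13] [0.188 0.78  0.002] 0.0176
```

>>> step_arm([
  [0.02,-0.02,0,0,1],
  [0.05,-0.03,0,0,1],
  [0.08,-0.03,0,0,1],
  [0.11,-0.03,0,0,1],
  [0.14,-0.03,0,0,1],
  [0.17,-0.03,0,0,1],
  [0.2,-0.03,0,0,1],
  [0.23,-0.03,0,0,1],
  [0.26,-0.03,0,0,1],
  [0.29,-0.03,0,0,1],
])

```text
t: 11.88
eef_pos: [0.5512, -0.0798, 0.2025]
ee_rot: [1.368, 1.569, -0.109]
force: [-1.6, 0.6, 7.4]
width: 0.0176
```

```bash
python3 st.py
```

```text
11.8833 [ 0.5512 -0.0798  0.2025] [-1.61  0.59  7.38] [0.187 0.559 0.017] 0.0176
```

>>> step_arm([
  [0.05,-0.02,0,0,1],
  [0.1,-0.02,0,0,1],
  [0.15,-0.02,0,0,1],
  [0.2,-0.02,0,0,1],
  [0.25,-0.02,0,0,1],
  [0.3,-0.02,0,0,1],
  [0.35,-0.02,0,0,1],
  [0.4,-0.02,0,0,1],
  [0.45,-0.02,0,0,1],
  [0.5,-0.02,0,0,1],
])

```text
t: 12.72
eef_pos: [0.5511, -0.0798, 0.1976]
ee_rot: [1.395, 1.569, -0.081]
force: [-0.9, 1.4, 6.3]
width: 0.0173
```

```bash
python3 st.py
```

```text
12.7167 [ 0.5511 -0.0798  0.1976] [-0.88  1.44  6.33] [0.196 0.513 0.014] 0.0173
```

>>> step_arm([
  [0.07,-0.01,0,0,1],
  [0.14,-0.02,0,0,1],
  [0.21,-0.02,0,0,1],
  [0.28,-0.02,0,0,1],
  [0.35,-0.02,0,0,1],
  [0.42,-0.02,0,0,1],
  [0.49,-0.02,0,0,1],
  [0.56,-0.02,0,0,1],
  [0.63,-0.02,0,0,1],
  [0.7,-0.02,0,0,1],
])

```text
t: 13.55
eef_pos: [0.5511, -0.0798, 0.1906]
ee_rot: [1.413, 1.569, -0.063]
force: [-1.0, 0.8, 6.4]
width: 0.0172
```

```bash
python3 st.py
```

```text
13.55 [ 0.5511 -0.0798  0.1906] [-1.    0.77  6.43] [ 0.218  0.452 -0.008] 0.0172
```

>>> step_arm([
  [0.07,0,0,0,1],
  [0.14,0,0,0,1],
  [0.21,0,0,0,1],
  [0.28,0,0,0,1],
  [0.35,0,0,0,1],
  [0.42,0,0,0,1],
  [0.49,0,0,0,1],
  [0.56,0,0,0,1],
  [0.63,0,0,0,1],
  [0.7,0,0,0,1],
])

```text
t: 14.38
eef_pos: [0.551, -0.0798, 0.1836]
ee_rot: [1.417, 1.569, -0.059]
force: [-0.4, 0.9, 6.2]
width: 0.0178
```

```bash
python3 st.py
```

```text
14.3833 [ 0.551  -0.0798  0.1836] [-0.4   0.86  6.21] [ 0.131  0.405 -0.028] 0.0178
```

>>> step_arm([
  [0.06,0,0,0,1],
  [0.12,0,0,0,1],
  [0.18,0,0,0,1],
  [0.24,0,0,0,1],
  [0.3,0,0,0,1],
  [0.36,0,0,0,1],
  [0.42,0,0,0,1],
  [0.48,0,0,0,1],
  [0.54,0,0,0,1],
  [0.6,0,0,0,1],
])

```text
t: 15.22
eef_pos: [0.551, -0.0798, 0.1776]
ee_rot: [1.395, 1.569, -0.082]
force: [-0.9, -0.4, 6.2]
width: 0.0174
```

```bash
python3 st.py
```

```text
15.2167 [ 0.551  -0.0798  0.1776] [-0.85 -0.42  6.15] [ 0.193  0.388 -0.011] 0.0174
```

>>> step_arm([
  [0.015,0,0,0,1],
  [0.03,0,0,0,1],
  [0.045,0,0,0,1],
  [0.06,0,0,0,1],
  [0.075,0,0,0,1],
  [0.09,0,0,0,1],
  [0.1,0,0,0,1],
  [0.1,0,0,0,1],
  [0.1,0,0,0,1],
  [0.1,0,0,0,1],
])

```text
t: 16.05
eef_pos: [0.551, -0.0798, 0.1766]
ee_rot: [1.393, 1.569, -0.084]
force: [-0.6, 0.8, 5.7]
width: 0.0178
```

```bash
python3 st.py
```

```text
16.05 [ 0.551  -0.0798  0.1766] [-0.64  0.79  5.67] [ 0.149  0.327 -0.017] 0.0178
```

>>> step_arm([
  [0.01,0,0,0,1],
  [0.02,0,0,0,1],
  [0.03,0,0,0,1],
  [0.04,0,0,0,1],
  [0.05,0,0,0,1],
  [0.06,0,0,0,1],
  [0.07,0,0,0,1],
  [0.08,0,0,0,1],
  [0.08,0,0,0,1],
  [0.08,0,0,0,1],
])

```text
t: 16.88
eef_pos: [0.551, -0.0798, 0.1758]
ee_rot: [1.408, 1.569, -0.068]
force: [-0.9, 0.3, 5.6]
width: 0.0173
```

```bash
python3 st.py
```

```text
16.8833 [ 0.551  -0.0798  0.1758] [-0.9   0.3   5.65] [0.093 0.444 0.056] 0.0173
```

>>> step_arm([
  [0.01,0,0,0,1],
  [0.02,0,0,0,1],
  [0.03,0,0,0,1],
  [0.04,0,0,0,1],
  [0.05,0,0,0,1],
  [0.05,0,0,0,1],
  [0.05,0,0,0,1],
  [0.05,0,0,0,1],
  [0.05,0,0,0,1],
  [0.05,0,0,0,1],
])

```text
t: 17.72
eef_pos: [0.551, -0.0798, 0.1753]
ee_rot: [1.428, 1.569, -0.048]
force: [-1.5, 1.0, 5.8]
width: 0.0177
```

```bash
python3 st.py
```

```text
17.7167 [ 0.551  -0.0798  0.1753] [-1.52  1.01  5.84] [ 0.157  0.394 -0.001] 0.0177
```

>>> step_arm([
  [0.01,0,0,0,1],
  [0.02,0,0,0,1],
  [0.03,0,0,0,1],
  [0.04,0,0,0,1],
  [0.05,0,0,0,1],
  [0.05,0,0,0,1],
  [0.05,0,0,0,1],
  [0.05,0,0,0,1],
  [0.05,0,0,0,1],
  [0.05,0,0,0,1],
])

```text
t: 18.55
eef_pos: [0.5512, -0.0798, 0.1753]
ee_rot: [1.394, 1.568, -0.083]
force: [-1.7, 1.6, 8.7]
width: 0.0175
```

```bash
python3 st.py
```

```text
18.55 [ 0.5512 -0.0798  0.1753] [-1.75  1.64  8.67] [0.314 0.769 0.009] 0.0175
```

>>> step_arm([
  [0.01,0,0,0,1],
  [0.02,0,0,0,1],
  [0.03,0,0,0,1],
  [0.04,0,0,0,1],
  [0.05,0,0,0,1],
  [0.05,0,0,0,1],
  [0.05,0,0,0,1],
  [0.05,0,0,0,1],
  [0.05,0,0,0,1],
  [0.05,0,0,0,1],
])

```text
t: 19.38
eef_pos: [0.5513, -0.0798, 0.1752]
ee_rot: [1.361, 1.568, -0.115]
force: [-2.3, 0.3, 11.9]
width: 0.0178
```

```bash
python3 st.py
```

```text
19.3833 [ 0.5513 -0.0798  0.1752] [-2.33  0.34 11.92] [ 0.395  1.106 -0.041] 0.0178
```

>>> step_arm([
  [0.01,0,0,0,1],
  [0.02,0,0,0,1],
  [0.03,0,0,0,1],
  [0.04,0,0,0,1],
  [0.05,0,0,0,1],
  [0.05,0,0,0,1],
  [0.05,0,0,0,1],
  [0.05,0,0,0,1],
  [0.05,0,0,0,1],
  [0.05,0,0,0,1],
])

```text
t: 20.22
eef_pos: [0.5515, -0.0799, 0.1751]
ee_rot: [1.349, 1.567, -0.127]
force: [-2.3, 0.9, 14.8]
width: 0.0176
```

Run:
```python
from h import *
s=get_state();print(s['t'],s['eef_pos'].round(4),s['force'].round(2),s['moment'].round(3),round(s['width'],4))
f=grab_frame('scene');save(f,'s6.png');a=cv2.imread('pics/s6.png');cv2.imwrite('pics/z6.png',cv2.resize(a[100:250,130:280],None,fx=4,fy=4,interpolation=2))
```

```text
20.2167 [ 0.5515 -0.0799  0.1751] [-2.27  0.86 14.8 ] [0.539 1.504 0.013] 0.0176
```

View pics/z6.png

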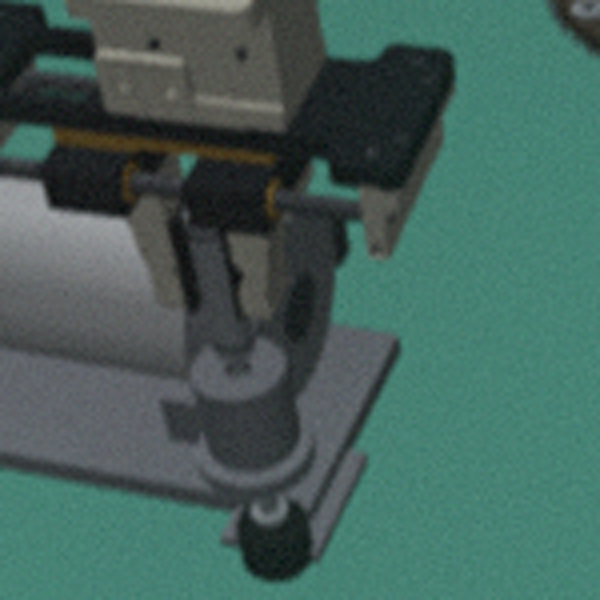

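The pin's head now sits on the buffer, visible at about (268,510) in the crop. The measured height has stopped falling while the force rises. I'm withdrawing the drift.

>>> step_arm([
  [-0.3,0,0,0,1],
  [-1,0,0,0,1],
  [-2,0,0,0,1],
  [-3,0,0,0,1],
  [-4,0,0,0,1],
  [-5,0,0,0,1],
  [-6,0,0,0,1],
  [-7.2,0,0,0,1],
  [-7.2,0,0,0,1],
  [-7.2,0,0,0,1],
], squeeze=40)

```text
t: 21.1
eef_pos: [0.5506, -0.0796, 0.2457]
ee_rot: [1.731, 1.569, 0.254]
force: [0.1, -0.3, -1.5]
width: 0.0174
```

Run:
```python
from h import *
import ax
s=get_state();print(s['t'],s['eef_pos'].round(4),s['ee_rot'],s['force'].round(2),s['moment'].round(3),round(s['width'],4))
f=grab_frame('scene');W=cloud(f)
np.savez('/tmp/scene7',W=W,px=f['pixels'],view=f['view'],k=[f['fx'],f['fy'],f['cx'],f['cy']])
p=s['eef_pos'];ax.run('7',p[:2],p[2]-.0935)
```

```text
21.1 [ 0.5506 -0.0796  0.2457] [1.73051316 1.56902888 0.25359312] [ 0.08 -0.27 -1.51] [-0.068 -0.015 -0.006] 0.0174
0.152 [186.1 177.4]
0.177 [183.6 165.9]
0.202 [180.9 153.7]
0.227 [178.1 140.9]
0.252 [175.2 127.4]
0.277 [172.1 113.2]
0.152 10 [ 0.5542 -0.0766  0.1552] 0.0059
0.162 22 [ 0.5541 -0.0769  0.1622] 0.0067
0.172 25 [ 0.5539 -0.0764  0.1718] 0.0072
0.182 27 [ 0.5537 -0.0766  0.1821] 0.0076
0.192 23 [ 0.554  -0.0766  0.1925] 0.0077
0.202 30 [ 0.5572 -0.0745  0.2049] 0.0139
0.212 59 [ 0.5578 -0.0737  0.2123] 0.0183
0.222 53 [ 0.5581 -0.0743  0.2214] 0.0152
```

View pics/ax7.png

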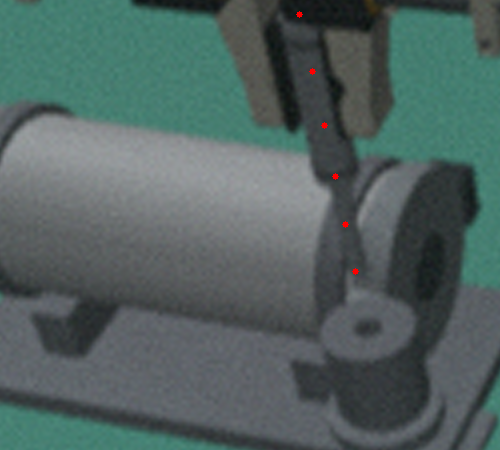

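>>> step_arm([
  [-0.2,0.7,-2.5,0,1],
  [-0.2,1.4,-5.5,0,1],
  [-0.2,2.1,-8.5,0,1],
  [-0.2,2.9,-11.5,0,1],
  [-0.2,3.7,-14.5,0,1],
  [-0.2,4.4,-17.5,0,1],
  [-0.2,5.2,-20.5,0,1],
  [-0.2,5.9,-23.5,0,1],
  [-0.2,6.7,-26.5,0,1],
  [-0.2,7.3,-29,0,1],
])

```text
t: 21.98
eef_pos: [0.5955, 0.2178, 0.2456]
ee_rot: [-1.19, 1.569, -2.667]
force: [0.7, -1.2, -1.1]
width: 0.0176
```

>>> step_arm([
  [0,0.5,-1.7,0,1],
  [0,0.77,-2.94,0,1],
  [0,0.77,-2.94,0,1],
  [2,0.77,-2.94,0,1],
  [4,0.77,-2.94,0,1],
  [6,0.77,-2.94,0,1],
  [7.5,0.77,-2.94,0,1],
  [8,0.77,-2.94,0,1],
  [8,0.77,-2.94,0,1],
  [8,0.77,-2.94,0,1],
])

```text
t: 22.82
eef_pos: [0.6011, 0.2453, 0.1675]
ee_rot: [0.992, 1.57, -0.485]
force: [0.1, 1.2, -0.9]
width: 0.0175
```

Run:
```python
from h import *
s=get_state();print(s['t'],s['eef_pos'].round(4),s['ee_rot'],s['force'].round(2),s['moment'].round(3),round(s['width'],4))
f=grab_frame('scene');save(f,'s8.png');a=cv2.imread('pics/s8.png');cv2.imwrite('pics/z8.png',cv2.resize(a[170:330,300:460],None,fx=4,fy=4,interpolation=2))
```

```text
22.8167 [0.6011 0.2453 0.1675] [ 0.99186235  1.57035241 -0.48538216] [ 0.09  1.19 -0.91] [ 0.023 -0.041 -0.003] 0.0175
```

View pics/z8.png

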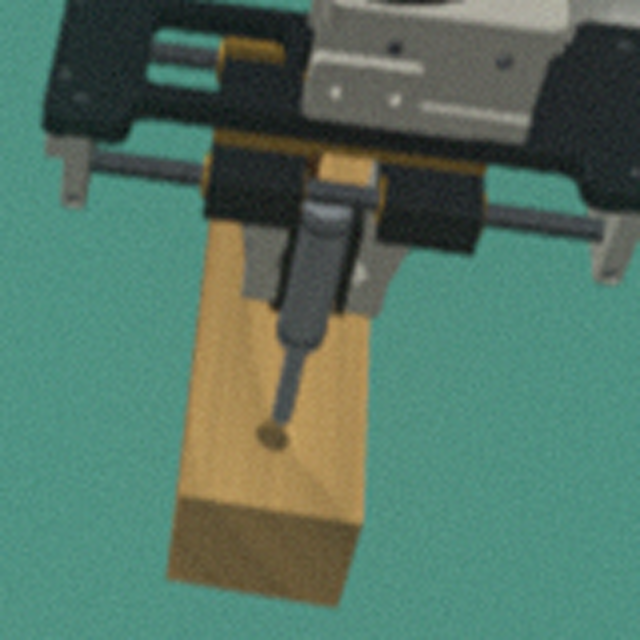

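The nose is just above its hole, at about (273,435) in the crop. I make a small sideways correction and lower it.

>>> step_arm([
  [0,0,-0.06,0,1],
  [0,0,-0.06,0,1],
  [0.3,0,-0.06,0,1],
  [0.6,0,-0.06,0,1],
  [0.9,0,-0.06,0,1],
  [1.1,0,-0.06,0,1],
  [1.3,0,-0.06,0,1],
  [1.5,0,-0.06,0,1],
  [1.5,0,-0.06,0,1],
  [1.5,0,-0.06,0,1],
], squeeze=30)

```text
t: 23.7
eef_pos: [0.6006, 0.2464, 0.1517]
ee_rot: [-0.885, 1.57, -2.361]
force: [-1.0, 0.4, -1.4]
width: 0.0173
```

```bash
python3 st.py
```

```text
23.7 [0.6006 0.2464 0.1517] [-1.01  0.37 -1.36] [-0.051 -0.008  0.017] 0.0173
```

>>> step_arm([
  [0.5,0,0,0,1],
  [1,0,0,0,1],
  [1.5,0,0,0,1],
  [2,0,0,0,1],
  [2.5,0,0,0,1],
  [3,0,0,0,1],
  [3.5,0,0,0,1],
  [4,0,0,0,1],
  [4.3,0,0,0,1],
  [4.3,0,0,0,1],
])

```text
t: 24.53
eef_pos: [0.6003, 0.2461, 0.1079]
ee_rot: [-1.09, 1.569, -2.567]
force: [-0.3, -0.9, -0.9]
width: 0.0177
```

```bash
python3 st.py
```

```text
24.5333 [0.6003 0.2461 0.1079] [-0.27 -0.93 -0.91] [-0.101  0.01   0.008] 0.0177
```

>>> step_arm([
  [0.05,0,0,0,1],
  [0.1,0,0,0,1],
  [0.15,0,0,0,1],
  [0.2,0,0,0,1],
  [0.24,0,0,0,1],
  [0.26,0,0,0,1],
  [0.28,0,0,0,1],
  [0.28,0,0,0,1],
  [0.28,0,0,0,1],
  [0.28,0,0,0,1],
])

```text
t: 25.37
eef_pos: [0.6006, 0.2464, 0.1061]
ee_rot: [-0.639, 1.571, -2.116]
force: [-0.0, 0.4, -1.1]
width: 0.0174
```

```bash
python3 st.py
```

```text
25.3667 [0.6006 0.2464 0.1061] [-0.03  0.43 -1.08] [-0.093 -0.045  0.06 ] 0.0174
```

>>> step_arm([
  [0.02,0,0,0,1],
  [0.04,0,0,0,1],
  [0.06,0,0,0,1],
  [0.08,0,0,0,1],
  [0.08,0,0,0,0.75],
  [0.08,0,0,0,0.7],
  [0.08,0,0,0,0.6],
  [0.08,0,0,0,0.5],
  [0.08,0,0,0,0.4],
  [0.08,0,0,0,0.3],
])

```text
t: 26.2
eef_pos: [0.6007, 0.2464, 0.1053]
ee_rot: [0.328, 1.571, -1.149]
force: [0.9, -0.7, -1.2]
width: 0.0471
```

>>> step_arm([
  [0,0,0,0,0],
  [0,0,0,0,0],
  [0,0,0,0,0],
  [0,0,0,0,0],
  [-1,0,0,0,0],
  [-3,0,0,0,0],
  [-6,0,0,0,0],
  [-9,0,0,0,0],
  [-12,0,0,0,0],
  [-14,0,0,0,0],
])

```text
t: 27.03
eef_pos: [0.6015, 0.2466, 0.2497]
ee_rot: [1.936, 1.567, 0.459]
force: [1.4, -0.2, 0.8]
width: 0.0876
```

>>> step_arm([
  [0,-2,-3,0,0],
  [0,-4,-6,0,0],
  [0,-6,-9,0,0],
  [0,-8,-12,0,0],
  [0,-10,-15,0,0],
  [0,-12,-18,0,0],
  [0,-14,-20,0,0],
  [0,-14,-20,0,0],
  [0,-14,-20,0,0],
  [0,-14,-20,0,0],
])

```text
t: 27.87
eef_pos: [0.4425, 0.4324, 0.246]
ee_rot: [2.268, 1.57, 0.792]
force: [1.1, -0.4, -0.3]
width: 0.0877
```

```bash
python3 st.py
python3 - <<'E'
from h import *
f=grab_frame('scene');save(f,'s9.png');W=cloud(f)
g=grab_frame('top');V=cloud(g);save(g,'t9.png')
for n in('drift','modeller','trimmer'):
    for c,X in(('scene',W),('top',V)):
        for b in masks_of(n,c)[:1]: print(n,c,round(b['conf'],2),b['extent'],np.nanmedian(X[b['mask']],0).round(3))
m=(abs(W[...,0]-.6)<.03)&(abs(W[...,1]-.245)<.03)&(W[...,2]>.131)&(W[...,2]<.142);P=W[m];print((P.min(0)+P.max(0))/2,np.median(P,0))
a=cv2.imread('pics/s9.png');cv2.imwrite('pics/z9.png',cv2.resize(a[110:330,60:420],None,fx=2.2,fy=2.2,interpolation=2))
E
```

```text
27.8667 [0.4425 0.4324 0.246 ] [ 1.09 -0.37 -0.26] [-0.035 -0.067  0.032] 0.0877
drift scene 0.57 [366.4, 246.4, 380.9, 284.8] [0.608 0.247 0.11 ]
drift top 0.68 [170.0, 162.3, 187.5, 181.6] [0.598 0.245 0.126]
trimmer scene 0.75 [367.4, 216.9, 380.0, 248.4] [0.538 0.239 0.096]
[0.60207409 0.24759308 0.13469173] [0.6033747  0.24741333 0.13608849]
```

View pics/z9.png

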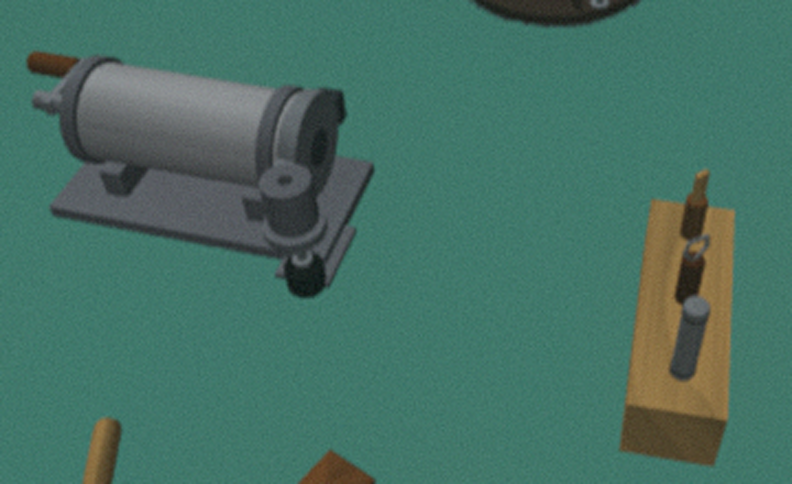

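The drift stands upright in its own hole, at about (690,340) in the crop. The other two tools have not moved, and the pin's head rests on the buffer at about (303,258).

```bash
python3 -c "
from station import *
print(job_done())"
```

```text
the job is handed in; nothing more can be done
None
```

The pin is down on its buffer, and the drift is back upright in its own hole and released. I handed the job in at about 28 s of the 72 s allowed; no verdict is reported.

- **Finding the bore:** The cameras put it at about (0.551, −0.080). On entry the nose touched the bore wall lightly (about 2 N sideways), so I shifted it 0.6 mm and it went in freely.
- **Driving the pin:** It moved at roughly 8–9 N. At the bottom the measured height stayed at about 0.175 m while the force climbed to roughly 16–17 N, so the pin had come up solid. The height puts it about 34 mm down. I read the force only at the end of each move, so peaks within a move were not seen, but all readings stayed below 25 N.
- **Last checks:** In the final picture the pin's head rests on the buffer. The drift's butt is within about 1.5 mm of where it started. The gripper is clear of everything, and the other tools look unmoved.
- **Checks that failed or disagreed:** In the last check the network did not report the modeller in either picture, nor the trimmer from the top camera. Both tools are plainly standing in place in the scene picture.

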